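# Release the drop gate with the pin

### The job

The release button of the ring drop gate is missing, so its trap flap stays latched with a steel ring on it. Take the red-handled wooden pin from its stand, push it down through the small hole in the yellow cover and press gently against the spring latch behind it, never harder than 18 N, until the flap drops and lets the ring fall into the black tray. Then stand the pin fully back in its stand, let go, and leave the V-block, gauge block and loupe where they are.

Things in the scene. Friction and masses are not known exactly. Their poses are not given: they have to be found in the camera images.
- release_pin: loose release pin, 122 mm long, 0.05 kg, standing upright in its stand at the start: a light wooden dowel 8 mm in diameter and 75 mm long, tapered over the last 6 mm to a 4 mm tip, under a round red plastic handle 16 mm in diameter and 47 mm long. Origin at the centre of the tip's end face, z along the pin from the tip to the handle; the handle spans z = 75 to 122 mm.
- pin_tip (a point): centre of the end face of the pin's dowel tip (the pin's origin)
- pin_stand: fixed brown wooden block 50x50x45 mm with one blind round hole in the middle of its top, 9.5 mm in diameter and 40 mm deep, in which the pin stands with its tip on the hole's floor. Origin at the centre of the underside, z up.
- pin_stand_hole0 (a point): centre of the mouth of the stand's hole, at the top face, 45 mm above the bench
- drop_gate: fixed grey device, 170x146x160 mm, origin on the bench under its hopper; x to its rear, y to its latch side, z up. Hopper 76x74 mm, z = 101 to 153 mm, clear window on top, on a rear column; its floor is the trap flap. Latch housing at the +y side under a yellow cover (56x52 mm, top at z = 158 mm). Black tray (136x90 mm, walls to z = 34 mm) below and in front (-x).
- release_hole (a point): centre of the mouth of the round hole in the yellow cover, 11 mm in diameter (2 mm chamfer), upright axis, at the cover's upper face, 158 mm above the bench; the cover is 8 mm thick and the hidden spring latch lies below it
- gate_flap (a joint): angle of the trap flap (rad): 0 shut and latched, 1.05 fully open. It is hinged along its rear (+x) edge and, once unlatched, sinks by itself, damped, in about a second and stays open; the ring then slides off forward into the tray.
- steel_ring: loose turned steel ring, 25 mm in diameter, 10 mm high, 0.03 kg, lying on the shut flap inside the hopper at the start. Origin at the centre of its underside.
- tray_floor (a point): centre of the black tray's floor, 9 mm above the bench, axes as the drop gate; inside the tray measures 132 mm along x and 84 mm along y, walls 25 mm high
- v_block: bystander: loose grey steel V-block 45x40x34 mm, origin under its centre
- gauge_block: bystander: loose flat steel gauge block 35x30x9 mm, origin under its centre
- loupe: bystander: loose black eye loupe, 39 mm in diameter, 34 mm high, standing, origin under its centre
- latch_mid (a point): point 28 mm straight below the release hole. The flat top of the hidden latch striker is within 15 mm above or below it, differently every time. It yields from about 5 N; 9 mm down (about 11 N) the flap is let go; at 12 mm (about 13 N) it meets a rigid stop where force rises steeply. It springs back when let go.
Things that resemble listed ones, but are neither listed nor needed, are in the scene too. Of the things that look like the pin_stand, take the one that is farthest from the robot's base at the start.

How it is judged:
On the way, in this order (a step that is already met when the one before it is completed fails the run):
1. the pin is lifted clear out of its stand (z of pin_tip in the frame of pin_stand_hole0 above 0.01 m), for 0.1 s.
2. with the pin's tip through the hole in the yellow cover, the flap is released and sinks (value of joint gate_flap above 0.25 rad and z of pin_tip in the frame of release_hole below -0.015 m and horizontal distance between pin_tip and release_hole below 0.007 m), for 0.1 s.
3. the ring lies in the tray (z of steel_ring in the frame of tray_floor below 0.025 m and x of steel_ring in the frame of tray_floor between -0.066 and 0.066 m and y of steel_ring in the frame of tray_floor between -0.042 and 0.042 m), for 0.2 s.
At the end, for the whole second after the job is handed in: The flap is open (over 0.9 rad), the ring rests inside the black tray (its underside less than 25 mm above the floor), and the pin stands at rest in its stand, its tip at least 34 mm down the hole, leaning less than 0.12 rad (all of step 3 and value of joint gate_flap above 0.9 rad and linear speed of each of steel_ring, release_pin below 0.02 m/s and z of pin_tip in the frame of pin_stand_hole0 below -0.034 m and horizontal distance between pin_tip and pin_stand_hole0 below 0.005 m and angle between release_pin's own z axis and vertical below 0.12 rad); the robot touches nothing.
It fails at once if the pin pressed on the drop gate or its latch with more than 20 N (contact force between release_pin and drop_gate above 20 N).
It fails at once if the V-block, gauge block or loupe was moved by more than 15 mm (distance of any of v_block, gauge_block, loupe from where it was at the start of the episode above 0.015 m).
It also fails if it takes over 56 s, if anything falls off the work surface, if the arm or the gripper's body presses on something with over 40 N, if the wrist force passes 120 N, or if a joint passes its speed limit or range.

### The arm

A 6-joint arm with a two-finger parallel gripper is mounted at the origin on a cart in front of the work surface, level with it; the furniture and walls round the work are solid. World frame = base frame: x ahead of the robot, y to its left, z up, the work surface at z = 0. Lengths are in m, angles in rad, forces in N, time in s.
With the tool pointing down it reaches from about 0.35 to 0.725 m from the base axis. Payload 4.3 kg.
Tool frame: the origin (TCP) lies midway between the tips of the shut fingers; the grasp point (between the pads) lies 19 mm behind it; y points along the fingers, z is the direction in which the jaws open and shut, and the axes are right-handed (so a half turn about y gives the same grasp; the last joint's range is limited). The gripper opens to 85 mm and grips with 20 to 120 N. Pads are 22 mm wide; open, the fingers measure 114 mm over their backs; the gripper's body (76 mm by 85 mm) begins 54 mm behind the grasp point. The pads swing forward as they close: fully open they stand 13 mm farther back than shut.
Start: joints at [1.029, 0.377, 0.081, 1.274, 0, 1.46], TCP at [0.241, 0.522, 0.231] pointing down, gripper open.
Joint ranges: [-2.72, 2.72], [-0.84, 1.66], [-1.02, 1.22], [-1.77, 2.12], [-1.37, 1.28], [-3.14, 3.14]. Speed limits (rad/s): [2.57, 2.57, 3.14, 3.14, 3.14, 3.14].

### API

Orientations are given as a rotation vector (axis times angle).
In Python, from cell import * gives the robot as it stands.
- The arm moves only by the tool servo_tool, never from a script. Its arguments are lists of equal length, an entry for each row: "slide": the shift along the tool's x, y, z as a fraction of full scale, a list of three; "twist": the turn about the tool's y as a fraction of full scale; "jaw": the closure, from 0 (fully open) to 1 (shut). In form: {"slide": [[x, y, z], ...], "twist": [twist, ...], "jaw": [jaw, ...]}. A call has 1 to 12 rows; each row shifts and turns the commanded pose from where the row before left it, along the tool's axes as they then stand; what a row does not reach is not made up. Full scale, the value 1, is 0.04 m for a shift and 45 degrees for a turn. A row lasts 1/10 s, in which the tool goes at most 50 mm and 8.59 degrees, less where a joint would pass 70% of its speed; a pose out of reach is approached as far as the arm can. A call with a number of a shift or a turn outside -1 to 1 is refused whole. A call with a gripper value outside its range is refused whole. The fingers move at their own pace and stop on an object; the grip force is fixed at half the most. Time passes only in rows, so rows that do not move let the fingers close. It gives the time, the measured TCP pose, the force and the opening at its end, in the units of the state.
- get_obs(): the state, without advancing time (a new reading comes with each control period).
- camera(name): name is "scene" or "top" or "wrist"; returns (picture, depth): 480x640x3 uint8, red, green, blue; 480x640 float32, m along the optical axis (not along the pixel's ray), 0 where there is no reading.
- camera_model(name): a dict with "fx", "fy", "cx", "cy" (pixels), "distortion" ([k1, k2, p1, p2, k3] as OpenCV has them; the pictures are not rectified), "origin" and "attitude" of the camera in the world; the wrist camera has in their place "tool_from_camera" (4x4, takes a point from camera to tool coordinates, whose origin is the TCP and whose axes are the tool frame's). Camera axes: x right, y up, looking along -z (the intrinsics and any distortion apply to the point x, -y, -z); pixel columns grow to the right and rows downward; lengths in m; the calibration is good to about 2 mm. A picture is of the moment at which its call begins: read the wrist's pose just before it. camera_model takes no time and is no camera call.
- finish_job(): hands the job in, once; it reports no verdict.
The state is a dict: "time_s": time; "q": joint angles; "joint_velocities": joint speeds; "tau": joint torques, N m; "position": TCP position; "eef_rot": TCP orientation; "contact_force": force on the tool from outside, world axes, zero at the start; "moment": the same for the moment, N m; "grip_width": opening from 0.0 (shut) to 1.0 (fully open).
Only numpy, scipy, OpenCV 4.12 (cv2) and the standard library are available. Lean on these libraries where they do the work, as an engineer would, in place of code of your own. Each camera call takes 0.05 s, during which the arm holds its last target.

## Working session

There is one attempt and no reset: what is moved stays moved. The work goes in short steps, Python scripts to look and compute and a tool call to move; the robot and the scene stay as the last step left them, time stands still between calls to the robot, and variables do not carry over. Pictures are saved under pics/ and viewed, and the job is handed in when it is done.

Besides the shell and the picture viewer there is one more tool, called as name(argument=value, ...), one argument or row to a line, values as JSON. servo_tool: Moves the arm, as the interface text tells. Shift numbers are shares of 0.04 m and turn numbers shares of 45 degrees, none past 1 either way. Its arguments: {"type":"object","properties":{"slide":{"type":"array","items":{"type":"array","items":{"type":"number","minimum":-1,"maximum":1}}},"twist":{"type":"array","items":{"type":"number","minimum":-1,"maximum":1}},"jaw":{"type":"array","items":{"type":"number"}}},"required":["slide","twist","jaw"]}

```bash
ls; mkdir -p pics; python3 - <<'E'
from cell import *
import cv2, numpy as np, pickle
o=get_obs(); print(o)
for n in ["scene","top","wrist"]:
    p,d=camera(n); m=camera_model(n); print(n,m)
    cv2.imwrite(f"pics/{n}0.png",p[:,:,::-1]); pickle.dump((p,d,m,o),open(f"{n}0.pkl","wb"))
E
```

```text
pics
{'time_s': 0.0, 'q': array([1.02870604e+00, 3.78110386e-01, 7.96265973e-02, 1.27439092e+00,
       5.25653340e-06, 1.46051759e+00]), 'joint_velocities': array([ 0.00040705, -0.00075916, -0.00111864, -0.00066231, -0.00067775,
       -0.00141074]), 'tau': array([-3.03026263e-04, -4.63604701e+01,  2.69874322e+01,  2.09643203e-02,
        2.18946747e-05, -3.70687758e-06]), 'position': array([0.24028985, 0.52166538, 0.23033413]), 'eef_rot': array([-1.54610902,  0.33928877, -0.33822781]), 'contact_force': array([0.65831569, 0.57292131, 0.018013  ]), 'moment': array([-0.01436781,  0.04097544, -0.0287006 ]), 'grip_width': 1.0029275317446729}
scene {'fx': 433.1233464671617, 'fy': 433.1233464671617, 'cx': 321.5752337180036, 'cy': 241.33182089595007, 'distortion': array([0.01598212, 0.        , 0.        , 0.        , 0.        ]), 'origin': array([ 0.08123695, -0.63720882,  0.5294659 ]), 'attitude': array([ 1.04811767, -0.32631747, -0.52612307])}
top {'fx': 563.8395027860189, 'fy': 563.8395027860189, 'cx': 325.1941660495856, 'cy': 242.90989067433787, 'distortion': array([0.02412316, 0.        , 0.        , 0.        , 0.        ]), 'origin': array([ 0.31081511, -0.00556275,  1.19402546]), 'attitude': array([ 0.1380049 , -0.12617716, -1.5821611 ])}
wrist {'fx': 346.2249581471976, 'fy': 346.2249581471976, 'cx': 320.1592678275342, 'cy': 240.42470822456158, 'distortion': array([-0.06047937,  0.        ,  0.        ,  0.        ,  0.        ]), 'tool_from_camera': array([[ 4.02473042e-04, -9.53427686e-01, -3.01621427e-01,
        -7.67232173e-02],
       [ 4.17286247e-04,  3.01621585e-01, -9.53427630e-01,
        -1.43186787e-01],
       [ 9.99999832e-01,  2.57866445e-04,  5.19246818e-04,
         9.08370416e-04],
       [ 0.00000000e+00,  0.00000000e+00,  0.00000000e+00,
         1.00000000e+00]])}
```

View pics/scene0.png

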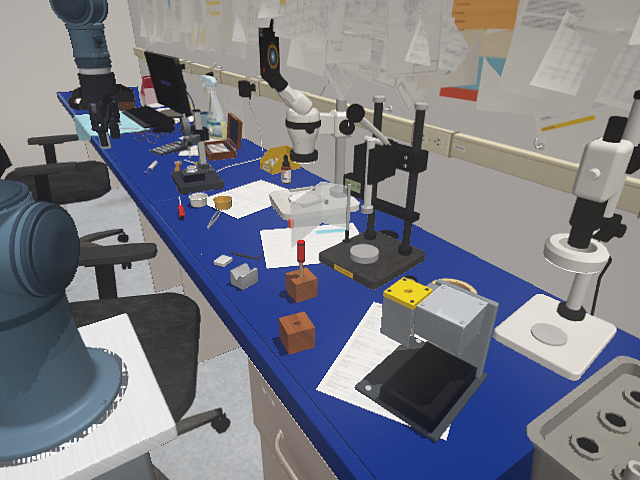

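View pics/top0.png

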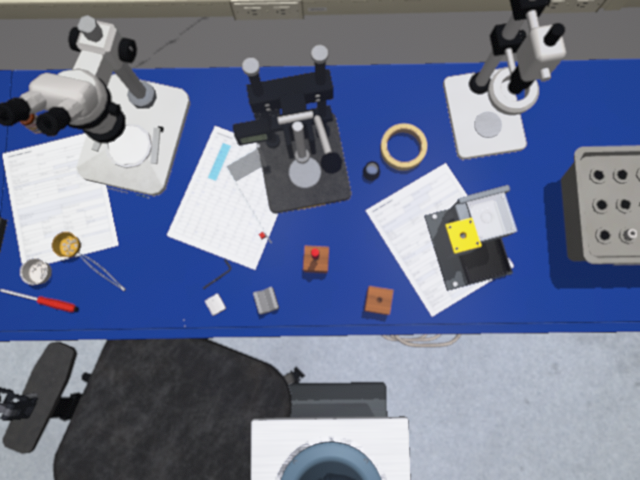

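View pics/wrist0.png

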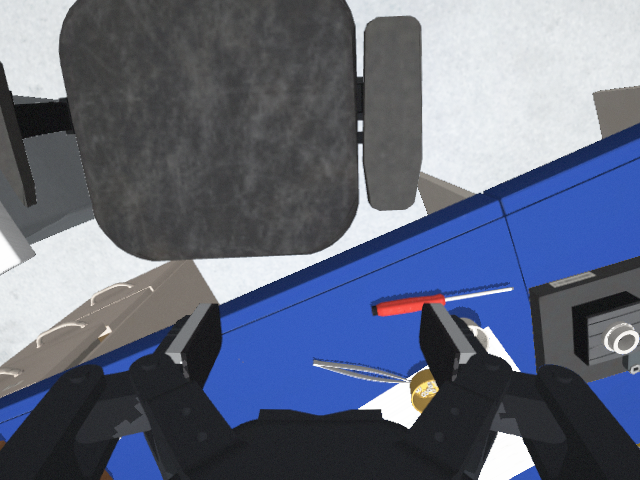

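```bash
cat > h.py <<'E'
import numpy as np, cv2, pickle
from scipy.spatial.transform import Rotation as R
def pose(m,o=None):
    if 'origin' in m: return R.from_rotvec(m['attitude']).as_matrix(), np.array(m['origin'])
    T=np.array(m['tool_from_camera']); Rt=R.from_rotvec(o['eef_rot']).as_matrix()
    return Rt@T[:3,:3], Rt@T[:3,3]+o['position']
def K(m): return np.array([[m['fx'],0,m['cx']],[0,m['fy'],m['cy']],[0,0,1.]])
def rays(m,uv,o=None):
    uv=np.asarray(uv,float).reshape(-1,1,2)
    n=cv2.undistortPoints(uv,K(m),np.array(m['distortion'])).reshape(-1,2)
    d=np.c_[n[:,0],-n[:,1],-np.ones(len(n))]
    Rm,t=pose(m,o); return d@Rm.T,t   # per unit depth
def at_z(m,uv,z,o=None):
    d,t=rays(m,uv,o); return t+d*((z-t[2])/d[:,2])[:,None]
def cloud(m,dep,o=None,box=None):
    u0,v0,u1,v1=box or (0,0,640,480)
    U,V=np.meshgrid(np.arange(u0,u1),np.arange(v0,v1))
    d,t=rays(m,np.c_[U.ravel(),V.ravel()],o)
    return (t+d*dep[v0:v1,u0:u1].reshape(-1,1)).reshape(v1-v0,u1-u0,3)
def proj(m,P,o=None):
    Rm,t=pose(m,o); c=(np.atleast_2d(P)-t)@Rm; c=c*[1,-1,-1]
    return cv2.projectPoints(c,np.zeros(3),np.zeros(3),K(m),np.array(m['distortion']))[0].reshape(-1,2)
E
python3 - <<'E'
from h import *
for n,pts in [("top",[(316,254),(320,268),(379,296),(463,236),(498,218),(265,300),(215,304),(371,170),(500,265),(300,330),(447,284)]),("scene",[(301,244),(301,278),(297,320),(410,293),(242,275),(222,260),(286,165)])]:
    p,d,m,o=pickle.load(open(n+"0.pkl","rb")); C=cloud(m,d)
    for u,v in pts: print(n,(u,v),C[v,u].round(4), d[v,u])
p,d,m,o=pickle.load(open("top0.pkl","rb"))
c=p[140:340,200:540,::-1]
cv2.imwrite("pics/crop0.png",cv2.resize(c,None,fx=2.35,fy=2.35,interpolation=cv2.INTER_CUBIC))
p,d,m,o=pickle.load(open("scene0.pkl","rb"))
c=p[220:420,220:500,::-1]
cv2.imwrite("pics/crop1.png",cv2.resize(c,None,fx=2.8,fy=2.8,interpolation=cv2.INTER_CUBIC))
E
```

```text
top (316, 254) [0.4707 0.0191 0.1253] 1.0805318
top (320, 268) [0.4537 0.0131 0.0438] 1.157995
top (379, 296) [ 0.3942 -0.1057  0.0486] 1.1425692
top (463, 236) [ 0.5066 -0.2709  0.0947] 1.114951
top (498, 218) [ 0.529  -0.3234  0.1553] 1.058547
top (265, 300) [0.3914 0.1282 0.0235] 1.1683675
top (215, 304) [0.3856 0.2342 0.0108] 1.1805537
top (371, 170) [ 0.6644 -0.0985  0.0306] 1.2055486
top (500, 265) [ 0.4586 -0.3658  0.0088] 1.1909964
top (300, 330) [ 0.3293  0.0574 -0.001 ] 1.1816194
top (447, 284) [ 0.4204 -0.2533  0.0053] 1.1887743
scene (301, 244) [0.4721 0.0139 0.1211] 0.86128134
scene (301, 278) [0.4698 0.0124 0.0426] 0.8957695
scene (297, 320) [ 0.3915 -0.1022  0.0432] 0.7728397
scene (410, 293) [ 0.4951 -0.264   0.1561] 0.65283304
scene (242, 275) [0.3797 0.1066 0.0311] 0.92559713
scene (222, 260) [0.3833 0.2319 0.0054] 1.0310585
scene (286, 165) [0.781  0.62   0.0643] 1.484354
```

View pics/crop0.png

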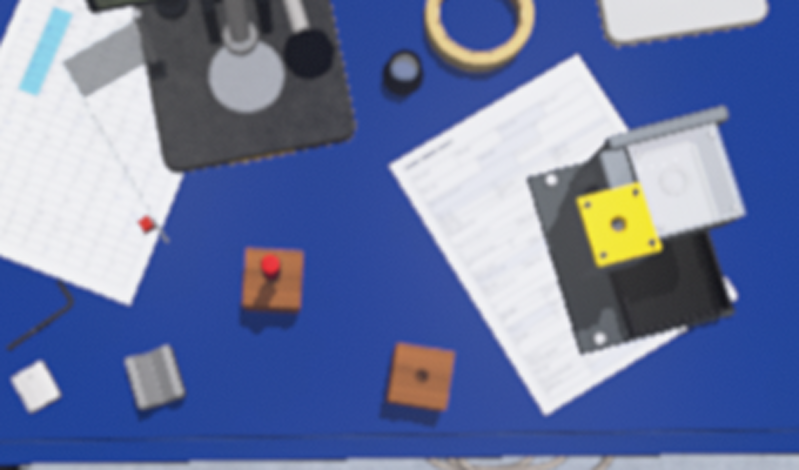

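View pics/crop1.png

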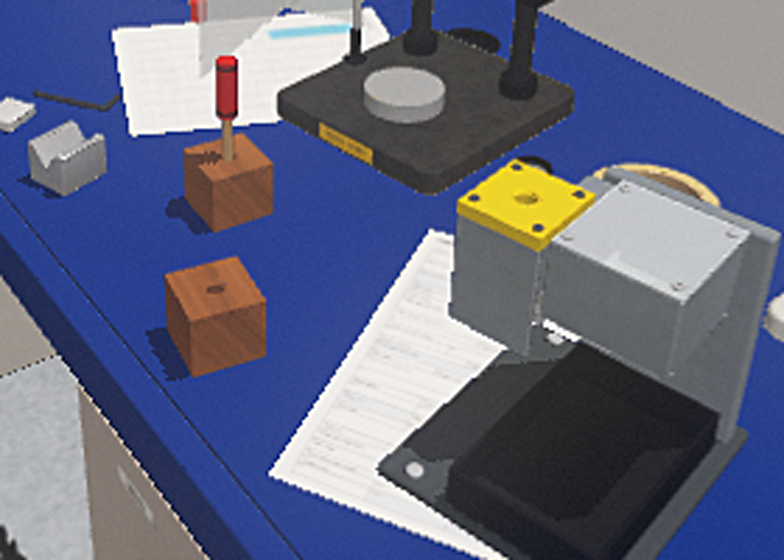

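```bash
python3 - <<'E'
from h import *
p,d,m,o=pickle.load(open("wrist0.pkl","rb"))
print(R.from_rotvec(o['eef_rot']).as_matrix().round(3))
H=np.full((20,26),-1.)
for n in ("top","scene"):
    p,d,m,o=pickle.load(open(n+"0.pkl","rb")); C=cloud(m,d)[d>0].reshape(-1,3)
    i=np.floor((C[:,0]-0.0)/0.05).astype(int); j=np.floor((0.65-C[:,1])/0.05).astype(int)
    k=(i>=0)&(i<20)&(j>=0)&(j<26)
    np.maximum.at(H,(i[k],j[k]),C[k,2])
print("rows x down from 0.95; cols y from +.65 to -.65, cm")
print("      "+" ".join("%3d"%round(100*(0.625-0.05*j)) for j in range(26)))
for i in range(19,4,-1): print("%.3f "%(0.025+0.05*i)+" ".join("%3d"%round(100*h) for h in H[i]))
E
```

```text
[[ 0.908 -0.001  0.419]
 [-0.419 -0.002  0.908]
 [-0.    -1.    -0.002]]
rows x down from 0.95; cols y from +.65 to -.65, cm
       62  57  52  48  42  38  32  27  22  18  12   7   2  -3  -8 -12 -18 -23 -28 -33 -38 -43 -48 -53 -58 -62
0.975 -100 -100 -100 -100 -100 -100 -100 -100 -100 -100 -100 -100 -100 -100 -100 -100 -100 -100 -100 -100 -100 -100 -100 -100 -100 -100
0.925  56  56  56  56  56  56  55  55  55  55  55  55  55  55  55  55  55  55  55  46  28  26  25  26  26  19
0.875  52  45  43  45  44  42  39  40  41  49  47  43  40  41  41  44  49  45  53  49  38  27  27  26  26   1
0.825   5   0 -100  26  31  32  27   2   1   1   1   0   0   2   1   1   1   1   2  43  39   2   1   1   1   1
0.775  10   0   2  32  31  29   3   1   1   1  27  28  37  37   1   3   3   3   2  41  41  20   1   1   1   1
0.725   1   1   3  35  34  34   3   1   1  19  37  37  37  37   1   3   2   3   2  37  38   3   1   1   1   1
0.675   1   1   3  40  39  38   3   1   1  19  19  30  33   3   4   4   3   3   2   2   2   1  13  13  13  13
0.625   1   1   1  39  40  39   3   1   1  17   3  29  35  36   3   1   1   1   1   1   1   1  13  12  12  12
0.575   1   1   1   1   1   1   1   1   1  18  17   3  38  39   1   1   1  15  16  16  15   1  13  12  12  12
0.525   1   3   3   1   1   1   1   1   1   1  17   1   5   1   1   1   1  16  16  16  16   1  13  12  13  12
0.475   3   3   3   1   1   1   1   1   1   1   1   1  13   5   1   1   1  16  17  16  15   1  13  13  14  12
0.425   3   3   1   1   1   1   1   1   1   1   4   1   5   5   5   5   1   1   4   4   4   1  13  13  13   6
0.375   2   2   2   1   1   1   1   1   1   1   4   3   1   1   5   5   1   1   1   1   1   1   1   1   1   1
0.325   1   0   1   1   1   1   1   1   1   1   1   1   1   1   1   1   1   1   1   1   1   1   1   1   1   1
0.275  -9  34  54  54 -23 -23 -23 -23 -23 -24 -25 -75 -74 -74 -75 -75 -12 -12 -12 -75 -75 -75 -75 -75 -75 -74
```

```bash
python3 - <<'E'
from h import *
for n in ("top","scene"):
    p,d,m,o=pickle.load(open(n+"0.pkl","rb")); C=cloud(m,d); 
    k=(d>0)&(C[...,2]>0.14)&(C[...,0]<0.66)&(C[...,0]>0.3)&(abs(C[...,1])<0.2)
    V,U=np.nonzero(k); P=C[k]
    print(n,len(P))
    for a in np.argsort(P[:,0])[:400:25]: print(U[a],V[a],P[a].round(3))
E
```

```text
top 1565
265 234 [0.505 0.113 0.159]
258 222 [0.526 0.125 0.17 ]
250 208 [0.553 0.14  0.167]
332 170 [ 0.559 -0.012  0.379]
326 170 [ 0.561 -0.003  0.375]
330 167 [ 0.563 -0.009  0.384]
337 166 [ 0.564 -0.02   0.384]
332 164 [ 0.566 -0.012  0.388]
322 166 [0.567 0.003 0.376]
333 163 [ 0.569 -0.014  0.384]
334 161 [ 0.57  -0.015  0.389]
337 161 [ 0.572 -0.02   0.384]
337 159 [ 0.573 -0.02   0.389]
326 159 [ 0.575 -0.004  0.384]
340 159 [ 0.577 -0.025  0.378]
336 156 [ 0.579 -0.019  0.386]
scene 2118
290 211 [0.504 0.111 0.149]
292 214 [0.508 0.111 0.141]
293 209 [0.515 0.118 0.148]
295 206 [0.523 0.122 0.152]
297 208 [0.531 0.126 0.144]
299 205 [0.539 0.131 0.148]
301 198 [0.547 0.135 0.161]
303 199 [0.555 0.14  0.155]
346 113 [ 0.558 -0.006  0.37 ]
349 110 [ 0.559 -0.013  0.376]
352 110 [ 0.56  -0.02   0.377]
351 111 [ 0.561 -0.016  0.375]
305 196 [0.563 0.144 0.159]
353 107 [ 0.564 -0.017  0.381]
306 203 [0.566 0.145 0.141]
358 113 [ 0.568 -0.028  0.373]
```

servo_tool(
  slide=[
    [0.8, -0.06, -0.74],
    [0.8, -0.06, -0.74],
    [0.8, -0.06, -0.74],
    [0.8, -0.06, -0.74],
    [0.8, -0.06, -0.74],
    [0.8, -0.06, -0.74],
    [0.8, -0.06, -0.74],
    [0.8, -0.06, -0.74],
    [0.8, -0.06, -0.74],
  ],
  twist=[0, 0, 0, 0, 0, 0, 0, 0, 0],
  jaw=[0, 0, 0, 0, 0, 0, 0, 0, 0],
)

```text
time_s: 1.05
position: [0.3908, 0.1581, 0.2529]
eef_rot: [-1.544, 0.339, -0.338]
contact_force: [-0.0, 0.1, 0.9]
grip_width: 0.999
```

```bash
python3 - <<'E'
from h import *
from cell import *
o=get_obs(); print(o['q'].round(3),o['position'],R.from_rotvec(o['eef_rot']).as_matrix().round(3))
p,d=camera("wrist"); m=camera_model("wrist"); pickle.dump((p,d,m,o),open("w1.pkl","wb")); cv2.imwrite("pics/w1.png",p[:,:,::-1])
E
```

```text
[ 0.234  0.061 -0.268  1.242  0.     0.665] [0.39084125 0.15806455 0.25290299] [[ 0.908 -0.     0.418]
 [-0.418  0.     0.908]
 [-0.    -1.     0.   ]]
```

View pics/w1.png

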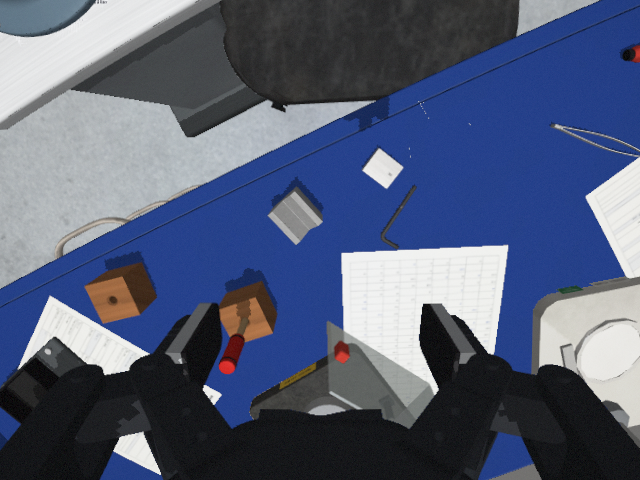

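```bash
python3 - <<'E'
from h import *
for n,box in (("w1",(200,320,270,390)),("top0",(300,240,335,275)),("scene0",(285,230,315,275))):
    p,d,m,o=pickle.load(open(n+".pkl","rb")); u0,v0,u1,v1=box
    f=p.astype(int); red=(f[...,0]>110)&(f[...,1]<50)&(f[...,2]<60)
    C=cloud(m,d,o); k=np.zeros_like(red); k[v0:v1,u0:u1]=True; k&=red&(d>0)
    P=C[k]; print(n,len(P),"z",np.percentile(P[:,2],[2,50,98]).round(4))
    t=k&(C[...,2]>np.percentile(P[:,2],98)-0.006); V,U=np.nonzero(t); uv=(U.mean(),V.mean()); print("top face uv",uv,at_z(m,[uv],0.127,o).round(4), len(U))
    # handle side points: fit
    if n!="top0":
        Q=P[(P[:,2]>0.085)&(P[:,2]<0.12)]; print("side mean",Q.mean(0).round(4), "cam",pose(m,o)[1].round(3))
    # stand top
    b=(f[...,0]>90)&(f[...,0]-f[...,2]>30)&(abs(C[...,2]-0.045)<0.006)&(abs(C[...,0]-.465)<.045)&(abs(C[...,1]-.013)<.045)
    S=C[b]; 
    r=cv2.minAreaRect((S[:,:2]*1000).astype(np.float32)); print("stand top n",len(S),"mean",S.mean(0).round(4),"rect",r)
E
```

```text
w1 141 z [0.1261 0.1272 0.1285]
top face uv (np.float64(225.97163120567376), np.float64(366.97872340425533)) [[0.4747 0.0232 0.127 ]] 141
side mean [nan nan nan] cam [0.322 0.191 0.396]
stand top n 1380 mean [0.4723 0.0264 0.0454] rect ((474.31536865234375, 23.774986267089844), (50.20914077758789, 50.6537971496582), 85.67740631103516)
top0 15 z [0.1136 0.1257 0.1291]
top face uv (np.float64(313.8), np.float64(254.1)) [[0.4703 0.0233 0.127 ]] 10
stand top n 470 mean [0.4724 0.0214 0.045 ] rect ((474.5146789550781, 21.710350036621094), (49.36297607421875, 48.510704040527344), 85.54142761230469)
scene0 57 z [0.0792 0.1043 0.1253]
top face uv (np.float64(300.2), np.float64(241.26666666666668)) [[0.471  0.0152 0.127 ]] 15
side mean [0.4712 0.0162 0.1002] cam [ 0.081 -0.637  0.529]
stand top n 319 mean [0.4724 0.0165 0.0426] rect ((474.46221923828125, 19.427213668823242), (53.20276641845703, 51.480045318603516), 85.542236328125)<stdin>:10: RuntimeWarning: Mean of empty slice.
  ret = um.true_divide(
```

servo_tool(
  slide=[
    [0, 0, 0],
    [0, 0, 0],
    [0, 0, 0],
    [0, 0, 0],
    [0.418, 0.1, -0.678],
    [0.418, 0.2, -0.678],
    [0.418, 0.2, -0.678],
    [0.418, 0.2, -0.678],
    [0.418, 0.3, -0.678],
    [0, 0, 0],
    [0, 0, 0],
  ],
  twist=[-0.138, -0.138, -0.138, -0.138, 0, 0, 0, 0, 0, 0, 0],
  jaw=[0, 0, 0, 0, 0, 0, 0, 0, 0, 0, 0],
)

```text
time_s: 2.2
position: [0.4741, 0.0242, 0.2123]
eef_rot: [-1.57, 0.001, 0.002]
contact_force: [-0.3, 0.6, -0.3]
grip_width: 1.004
```

```bash
cat > w.py <<'E'
import sys
from h import *
from cell import *
def snap(n,cam="wrist"):
    o=get_obs(); p,d=camera(cam); m=camera_model(cam); pickle.dump((p,d,m,o),open(n+".pkl","wb")); cv2.imwrite(f"pics/{n}.png",p[:,:,::-1]); return p,d,m,o
if __name__=="__main__":
    p,d,m,o=snap(*sys.argv[1:])
    print(o['time_s'],o['q'].round(3),o['position'].round(4),o['contact_force'].round(2)); print(R.from_rotvec(o['eef_rot']).as_matrix().round(3))
E
python3 w.py w2
python3 - <<'E'
from h import *
p,d,m,o=pickle.load(open("w2.pkl","rb"))
f=p.astype(int); red=(f[...,0]>110)&(f[...,1]<50)&(f[...,2]<60)
C=cloud(m,d,o); k=red&(d>0)&(C[...,2]>.122)&(C[...,2]<.132)&(abs(C[...,0]-.47)<.03)&(abs(C[...,1]-.02)<.03)
V,U=np.nonzero(k); print(len(U),U.mean(),V.mean(),at_z(m,[(U.mean(),V.mean())],.127,o), C[k][:,2].mean())
b=(f[...,0]>90)&(f[...,0]-f[...,2]>30)&(abs(C[...,2]-0.045)<0.006)&(abs(C[...,0]-.465)<.045)&(abs(C[...,1]-.013)<.045)
S=C[b]; print(len(S),S.mean(0),cv2.minAreaRect((S[:,:2]*1000).astype(np.float32)))
print(proj(m,o['position'],o))
E
```

```text
2.2 [-0.083  0.184 -0.231  1.158  0.    -0.083] [0.4741 0.0242 0.2123] [-0.3   0.55 -0.28]
[[ 1.    -0.002 -0.   ]
 [ 0.     0.001  1.   ]
 [-0.002 -1.     0.001]]
58 319.08620689655174 239.9655172413793 [[0.46945112 0.02401612 0.127     ]] 0.12679170814158508
2286 [0.47124653 0.02372868 0.04552228] ((474.97296142578125, 23.604082107543945), (49.61389923095703, 50.24269485473633), 85.84838104248047)
[[319.02822416 304.67303031]]
```

View pics/w2.png

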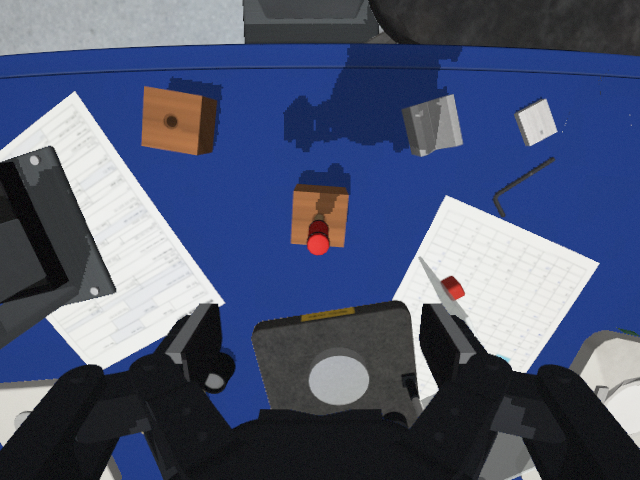

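servo_tool(
  slide=[
    [0, 0.3, 0],
    [0, 0.5, -0.01],
    [0, 0.5, 0],
    [0, 0.5, 0],
    [0, 0.5, 0],
    [0, 0.5, 0],
    [0, 0.3, 0],
    [0, 0, 0],
    [0, 0, 0],
  ],
  twist=[0, 0, 0, 0, 0, 0, 0, 0, 0],
  jaw=[0, 0, 0, 0, 0, 0, 0, 0, 0],
)

```text
time_s: 3.15
position: [0.4744, 0.0247, 0.0895]
eef_rot: [-1.571, -0.003, 0.002]
contact_force: [0.2, -0.8, 1.0]
grip_width: 0.998
```

```bash
python3 w.py w3
```

```text
3.15 [-0.082  0.276 -0.451  0.844  0.    -0.085] [0.4744 0.0247 0.0895] [ 0.16 -0.79  1.02]
[[ 1.     0.    -0.003]
 [ 0.003  0.     1.   ]
 [ 0.    -1.     0.   ]]
```

View pics/w3.png

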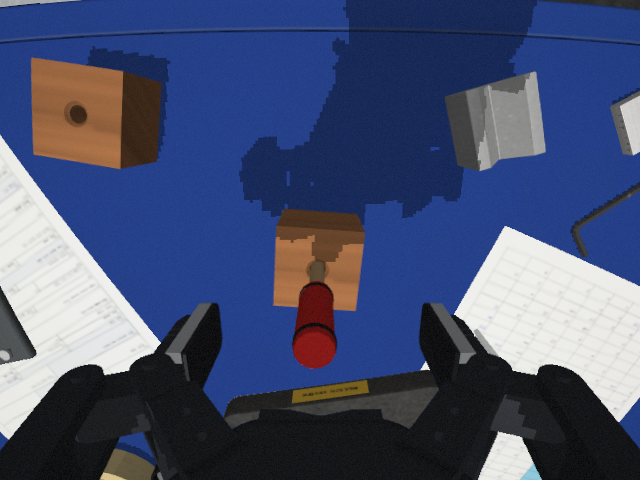

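```bash
python3 - <<'E'
from h import *
p,d,m,o=pickle.load(open("w3.pkl","rb"))
C=cloud(m,d,o); print(at_z(m,[(315,347)],.127,o),at_z(m,[(317,271)],.045,o), C[347,315])
f=p.astype(int); 
b=(f[...,0]>60)&(f[...,0]-f[...,2]>25)&(abs(C[...,2]-0.045)<0.004)&(abs(C[...,0]-.465)<.045)&(abs(C[...,1]-.013)<.045)
S=C[b]; print(len(S),cv2.minAreaRect((S[:,:2]*1000).astype(np.float32)))
k=(f[...,0]>f[...,1]*2.5)&(d>0)&(C[...,2]>.123)&(C[...,2]<.132)&(abs(C[...,0]-.47)<.03)&(abs(C[...,1]-.02)<.03)
V,U=np.nonzero(k); print(len(U),U.min(),U.max(),V.min(),V.max()); P=C[k]; print(cv2.minEnclosingCircle((P[:,:2]*1000).astype(np.float32)),P[:,2].mean())
E
```

```text
[[0.47131203 0.02341121 0.127     ]] [[0.47612802 0.02342339 0.045     ]] [0.47127918 0.02341194 0.12704732]
5908 ((475.0669860839844, 23.632211685180664), (49.93883514404297, 51.0057258605957), 85.67281341552734)
1445 293 335 326 368
((472.51251220703125, 23.300588607788086), 8.331430435180664) 0.12695184600178266
```

servo_tool(
  slide=[
    [-0.03, 0, -0.03],
    [0, 0, 0],
    [0, 0, 0],
    [0, 0, 0],
    [0, 0, 0],
    [0, 0, 0],
    [0, 0, 0],
    [0, 0, 0],
    [0, 0, 0],
    [0, 0, 0],
  ],
  twist=[0, 0, 0, 0, 0, 0, 0, 0, 0, 0],
  jaw=[0, 1, 1, 1, 1, 1, 1, 1, 1, 1],
)

```text
time_s: 4.2
position: [0.4735, 0.0228, 0.089]
eef_rot: [-1.571, -0.002, 0.001]
contact_force: [-0.5, 0.9, 1.9]
grip_width: 0.174
```

servo_tool(
  slide=[
    [0, -0.25, 0],
    [0, -0.5, 0],
    [0, -0.5, 0],
    [0, -0.6, 0],
    [-0.3, -0.6, -0.4],
    [-0.3, -0.6, -0.6],
    [-0.3, -0.6, -0.6],
    [0, -0.6, -0.6],
    [0, -0.25, -0.6],
    [0, 0, 0],
    [0, 0, 0],
  ],
  twist=[0, 0, 0, 0, 0, 0, 0, 0, 0, 0, 0],
  jaw=[1, 1, 1, 1, 1, 1, 1, 1, 1, 1, 1],
)

```text
time_s: 5.3
position: [0.4373, -0.0894, 0.2691]
eef_rot: [-1.57, -0.001, 0.0]
contact_force: [0.3, -0.3, -1.1]
grip_width: 0.167
```

```bash
python3 w.py w4; python3 w.py s4 scene; python3 w.py t4 top
```

```text
5.3 [-0.344  0.107 -0.175  1.289  0.    -0.345] [ 0.4373 -0.0894  0.2691] [ 0.28 -0.3  -1.12]
[[ 1.     0.    -0.001]
 [ 0.001  0.     1.   ]
 [ 0.    -1.     0.   ]]
5.35 [-0.343  0.107 -0.176  1.289  0.    -0.345] [ 0.4371 -0.0888  0.2686] [ 0.56  0.74 -0.49]
[[ 1.    -0.001 -0.002]
 [ 0.002  0.001  1.   ]
 [-0.001 -1.     0.001]]
5.4 [-0.343  0.108 -0.176  1.289  0.    -0.345] [ 0.4369 -0.0885  0.2683] [-0.38 -0.73 -0.24]
[[ 1.    -0.001 -0.002]
 [ 0.002  0.001  1.   ]
 [-0.001 -1.     0.001]]
```

View pics/w4.png

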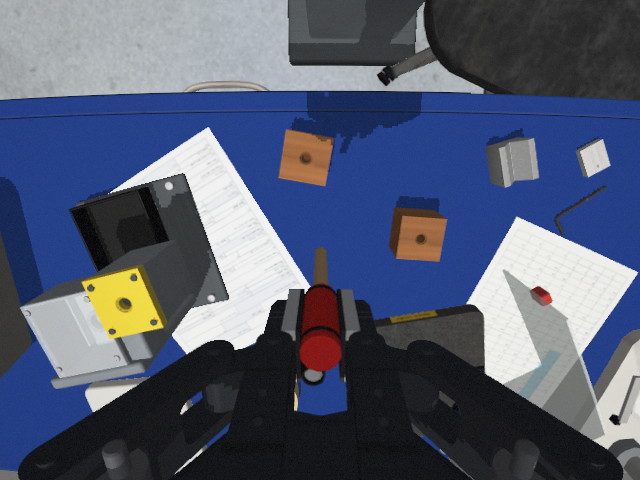

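View pics/s4.png

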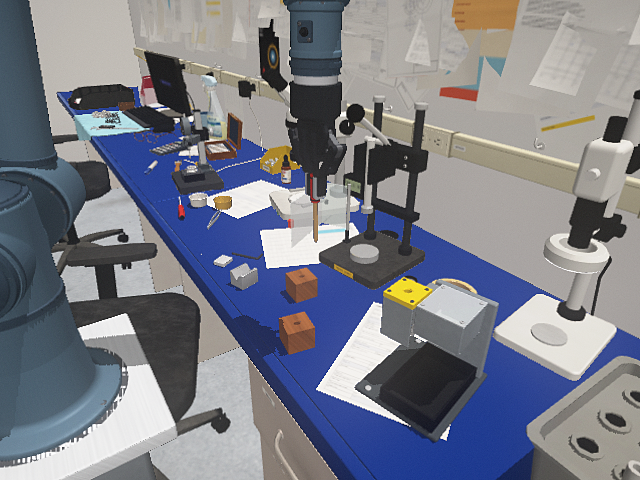

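```bash
python3 - <<'E'
from h import *
p,d,m,o=pickle.load(open("w4.pkl","rb"))
ps,ds,ms,os_=pickle.load(open("s4.pkl","rb"))
cv2.imwrite("pics/c4a.png",np.hstack([cv2.resize(p[235:285,295:345,::-1],(400,400),interpolation=cv2.INTER_NEAREST),cv2.resize(ps[200:250,290:340,::-1],(400,400),interpolation=cv2.INTER_NEAREST)]))
cv2.imwrite("pics/c4b.png",cv2.resize(p[260:345,75:175,::-1],(800,680),interpolation=cv2.INTER_CUBIC))
C=cloud(m,d,o)
print("tcp",o['position'])
print(C[251,320],d[251,320])
for n in ("w4","s4","t4","top0","scene0"):
    p,d,m,o=pickle.load(open(n+".pkl","rb")); C=cloud(m,d,o); f=p.astype(int)
    y=(f[...,0]>130)&(f[...,1]>110)&(f[...,2]<80)&(abs(C[...,2]-.158)<.012)&(abs(C[...,0]-.5)<.05)&(abs(C[...,1]+.265)<.05)
    y=cv2.morphologyEx(y.astype(np.uint8),cv2.MORPH_CLOSE,np.ones((3,3)))>0
    V,U=np.nonzero(y); P=at_z(m,np.c_[U,V],.158,o)
    print(n,len(P),C[y][:,2].mean().round(4),cv2.minAreaRect((P[:,:2]*1000).astype(np.float32)))
E
```

```text
tcp [ 0.43734912 -0.08944674  0.26911341]
[ 0.4350766  -0.08900486  0.20062834] 0.22416767
w4 3357 0.1594 ((497.5828552246094, -254.58163452148438), (56.986602783203125, 52.56007385253906), 14.386917114257812)
s4 903 0.1568 ((491.275634765625, -262.0943603515625), (65.21949005126953, 55.982181549072266), 14.258880615234375)
t4 51 0.158 ((483.2846374511719, -277.94952392578125), (17.603635787963867, 16.285694122314453), 17.586240768432617)
top0 790 0.1622 ((497.6590270996094, -255.19210815429688), (56.862876892089844, 53.925045013427734), 14.004284858703613)
scene0 903 0.1567 ((491.275634765625, -262.0943603515625), (65.21949005126953, 55.982181549072266), 14.258880615234375)
```

View pics/c4a.png

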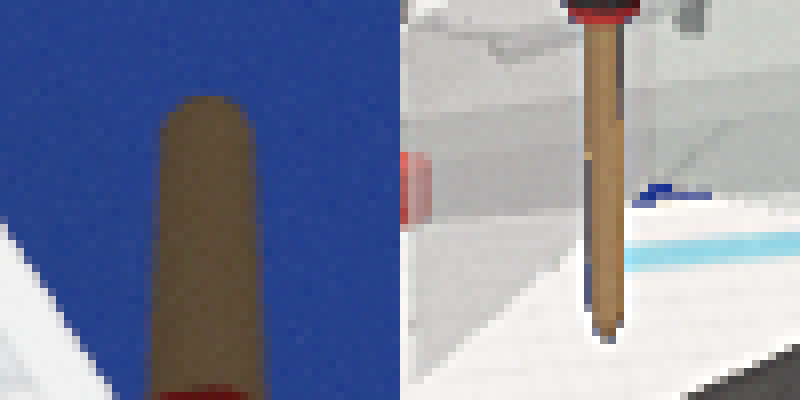

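View pics/c4b.png

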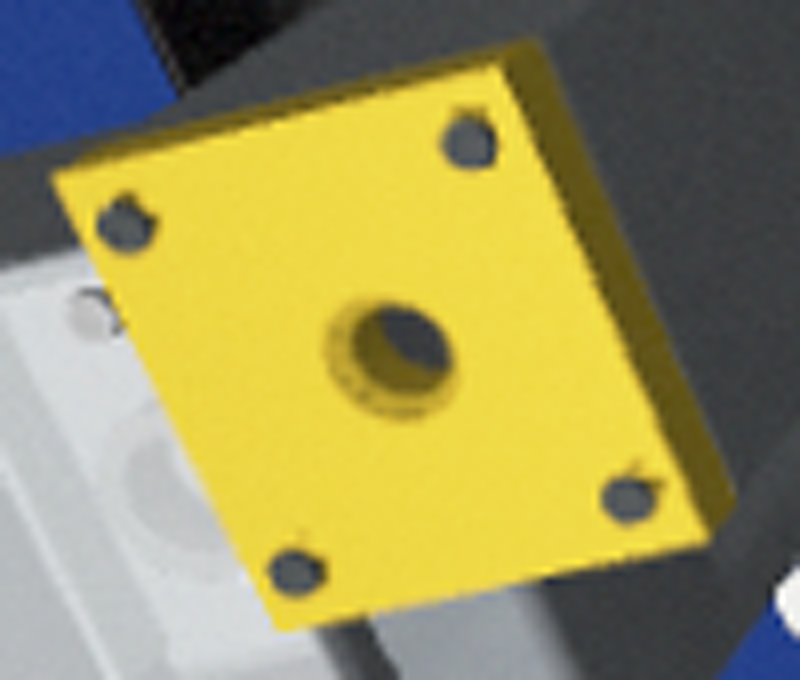

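```bash
cat >> h.py <<'E'
def pinsil(m,o,tip,ax):
    """project silhouette points of the pin: tip xyz and axis dir in world -> list of pixel outlines per section"""
    ax=np.array(ax)/np.linalg.norm(ax); a=np.cross(ax,[1,0,0]); a/=np.linalg.norm(a); b=np.cross(ax,a)
    th=np.linspace(0,2*np.pi,40,endpoint=False); c=np.cos(th)[:,None]*a+np.sin(th)[:,None]*b
    out=[]
    for s,r in ((0,.002),(.006,.004),(.075,.004)):
        out.append(proj(m,np.array(tip)+ax*s+c*r,o))
    return out
E
python3 - <<'E'
from h import *
p,d,m,o=pickle.load(open("w4.pkl","rb"))
print("hole",at_z(m,[(123.6,304.3)],.158,o))
tp=o['position']
for dx in (-.003,-.001,.001,.003):
  for dz in (0,):
    tip=tp+[dx,dz,-.084]; s=pinsil(m,o,tip,(0,0,1)); print(dx,[ (q[:,0].min().round(1),q[:,0].max().round(1),q[:,1].min().round(1)) for q in s])
p,d,ms,os_=pickle.load(open("s4.pkl","rb")); tp=os_['position']
for dx in (-.003,0,.003):
    s=pinsil(ms,None,tp+[dx,0,-.084],(0,0,1)); print("scene",dx,[ (q[:,0].min().round(1),q[:,0].max().round(1),q[:,1].min().round(1),q[:,1].max().round(1)) for q in s])
E
```

```text
hole [[ 0.49752823 -0.25359294  0.158     ]]
-0.003 [(np.float64(316.5), np.float64(322.3), np.float64(239.8)), (np.float64(313.4), np.float64(325.3), np.float64(239.6)), (np.float64(310.8), np.float64(327.3), np.float64(282.7))]
-0.001 [(np.float64(316.5), np.float64(322.3), np.float64(242.6)), (np.float64(313.4), np.float64(325.3), np.float64(242.5)), (np.float64(310.8), np.float64(327.3), np.float64(286.5))]
0.001 [(np.float64(316.5), np.float64(322.3), np.float64(245.3)), (np.float64(313.4), np.float64(325.3), np.float64(245.3)), (np.float64(310.9), np.float64(327.3), np.float64(290.2))]
0.003 [(np.float64(316.5), np.float64(322.2), np.float64(248.1)), (np.float64(313.5), np.float64(325.2), np.float64(248.1)), (np.float64(310.9), np.float64(327.3), np.float64(294.0))]
scene -0.003 [(np.float64(311.7), np.float64(314.1), np.float64(240.4), np.float64(241.5)), (np.float64(310.5), np.float64(315.3), np.float64(236.7), np.float64(238.9)), (np.float64(310.4), np.float64(315.3), np.float64(199.1), np.float64(201.0))]
scene 0 [(np.float64(313.2), np.float64(315.5), np.float64(239.9), np.float64(241.0)), (np.float64(312.0), np.float64(316.7), np.float64(236.3), np.float64(238.4)), (np.float64(311.9), np.float64(316.9), np.float64(198.7), np.float64(200.6))]
scene 0.003 [(np.float64(314.7), np.float64(317.0), np.float64(239.5), np.float64(240.6)), (np.float64(313.5), np.float64(318.2), np.float64(235.8), np.float64(238.0)), (np.float64(313.5), np.float64(318.4), np.float64(198.3), np.float64(200.2))]
```

servo_tool(
  slide=[
    [0.24, 0, -0.4],
    [0.24, 0, -0.7],
    [0.24, 0.03, -0.8],
    [0.24, 0.03, -0.8],
    [0.24, 0.04, -0.8],
    [0.24, 0.05, -0.6],
    [0, 0, 0],
    [0, 0, 0],
  ],
  twist=[0, 0, 0, 0, 0, 0, 0, 0],
  jaw=[1, 1, 1, 1, 1, 1, 1, 1],
)

```text
time_s: 6.25
position: [0.4955, -0.2535, 0.2619]
eef_rot: [-1.57, 0.0, 0.002]
contact_force: [-0.3, 0.7, 0.0]
grip_width: 0.174
```

```bash
python3 w.py w5; python3 w.py s5 scene; python3 - <<'E'
from h import *
p=pickle.load(open("w5.pkl","rb"))[0]; q=pickle.load(open("s5.pkl","rb"))[0]
cv2.imwrite("pics/c5.png",np.hstack([cv2.resize(p[200:300,270:370,::-1],(400,400),interpolation=cv2.INTER_CUBIC),cv2.resize(q[250:310,380:440,::-1],(400,400),interpolation=cv2.INTER_CUBIC)]))
E
```

```text
6.25 [-0.587  0.335  0.099  1.336  0.    -0.588] [ 0.4955 -0.2535  0.2619] [-0.31  0.69  0.05]
[[ 1.    -0.001 -0.001]
 [ 0.001  0.001  1.   ]
 [-0.001 -1.     0.001]]
6.3 [-0.586  0.334  0.098  1.336  0.    -0.588] [ 0.4953 -0.2528  0.2623] [-0.51 -0.37 -0.12]
[[ 1.    -0.001 -0.002]
 [ 0.002  0.001  1.   ]
 [-0.001 -1.     0.001]]
```

View pics/c5.png

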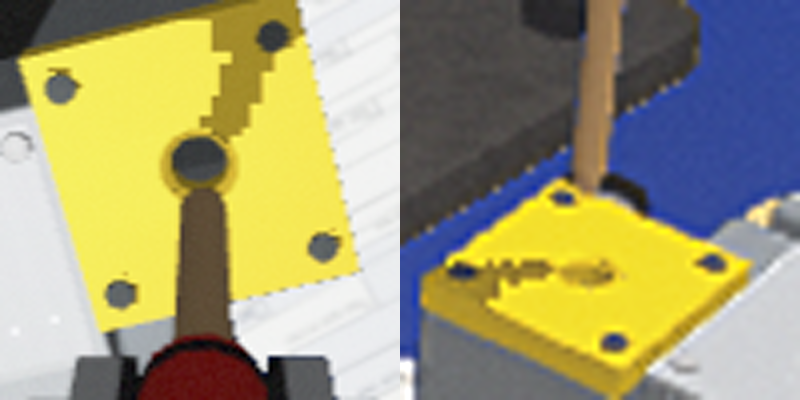

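View pics/w5.png

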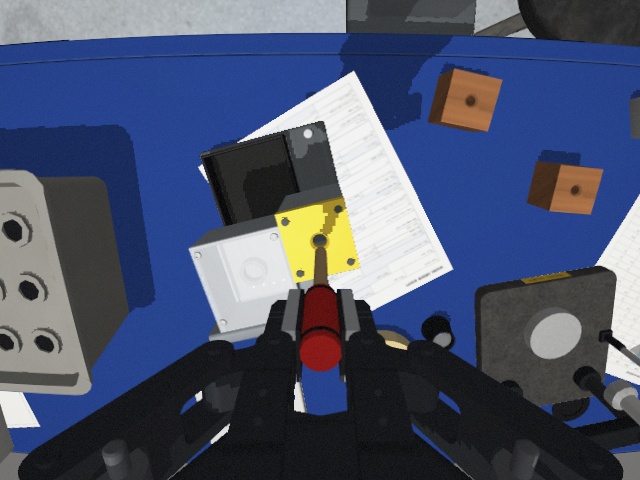

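```bash
python3 - <<'E'
from h import *
from scipy.optimize import least_squares
p,d,m,o=pickle.load(open("w5.pkl","rb"))
print("hole",at_z(m,[(319.5,240.9)],.158,o), "sens +1px v",at_z(m,[(319.5,241.9)],.158,o))
tp=o['position']
for dx in (.001,.002,.003):
    s=pinsil(m,o,tp+[dx,.0008,-.084],(-.03,0,1)); print(dx,[ (q[:,0].min().round(1),q[:,0].max().round(1),q[:,1].min().round(1)) for q in s])
# enhanced crop
c=p[215:265,295:345,::-1]; cv2.imwrite("pics/c5b.png",cv2.resize(c,(600,600),interpolation=cv2.INTER_NEAREST))
E
```

```text
hole [[ 0.49741147 -0.25337138  0.158     ]] sens +1px v [[ 0.49819746 -0.25337109  0.158     ]]
0.001 [(np.float64(317.5), np.float64(323.3), np.float64(245.5)), (np.float64(314.5), np.float64(326.4), np.float64(245.2)), (np.float64(312.5), np.float64(329.0), np.float64(285.9))]
0.002 [(np.float64(317.5), np.float64(323.3), np.float64(246.8)), (np.float64(314.5), np.float64(326.3), np.float64(246.6)), (np.float64(312.5), np.float64(328.9), np.float64(287.8))]
0.003 [(np.float64(317.5), np.float64(323.3), np.float64(248.2)), (np.float64(314.5), np.float64(326.3), np.float64(248.0)), (np.float64(312.5), np.float64(328.9), np.float64(289.7))]
```

View pics/c5b.png

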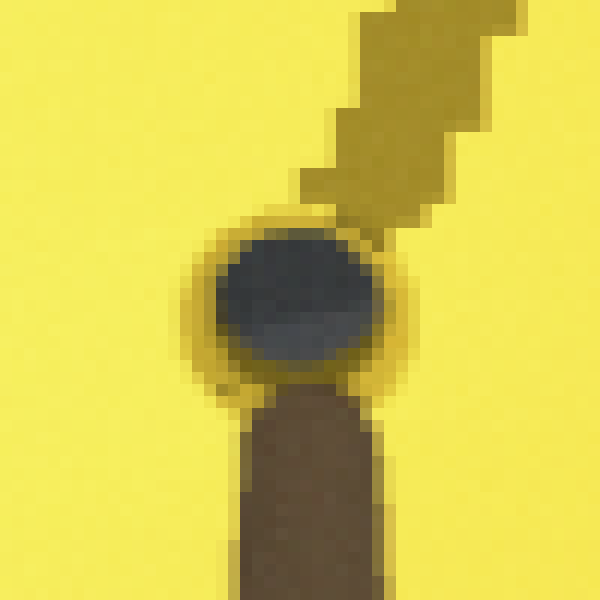

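servo_tool(
  slide=[
    [0, 0.1, -0.015],
    [0, 0.15, 0],
    [0, 0.15, 0],
    [0, 0.1, 0],
    [0, 0, 0],
    [0, 0, 0],
  ],
  twist=[0, 0, 0, 0, 0, 0],
  jaw=[1, 1, 1, 1, 1, 1],
)

```text
time_s: 6.95
position: [0.4953, -0.2537, 0.2428]
eef_rot: [-1.571, -0.001, 0.002]
contact_force: [0.3, 0.4, -0.6]
grip_width: 0.177
```

```bash
python3 w.py w6; python3 w.py s6 scene; python3 - <<'E'
from h import *
p=pickle.load(open("w6.pkl","rb"))[0]; q=pickle.load(open("s6.pkl","rb"))[0]
cv2.imwrite("pics/c6.png",np.hstack([cv2.resize(p[225:275,295:345,::-1],(400,400),interpolation=cv2.INTER_CUBIC),cv2.resize(q[260:310,385:435,::-1],(400,400),interpolation=cv2.INTER_CUBIC)]))
E
```

```text
6.95 [-0.587  0.337  0.052  1.286  0.    -0.589] [ 0.4953 -0.2537  0.2428] [ 0.27  0.44 -0.58]
[[ 1.    -0.    -0.002]
 [ 0.002  0.     1.   ]
 [-0.    -1.     0.   ]]
7.0 [-0.587  0.337  0.052  1.286  0.    -0.589] [ 0.4955 -0.2538  0.243 ] [-0.53 -0.12 -0.55]
[[ 1.     0.    -0.002]
 [ 0.002  0.     1.   ]
 [ 0.    -1.     0.   ]]
```

View pics/c6.png

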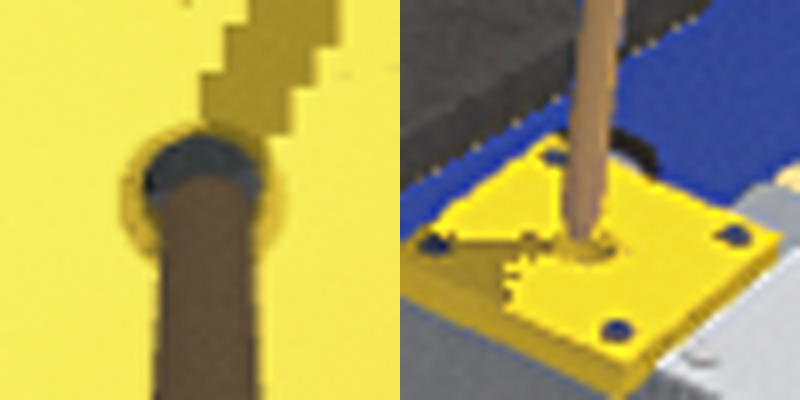

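servo_tool(
  slide=[
    [0, 0.05, 0],
    [0, 0.05, 0],
    [0, 0.05, 0],
    [0, 0.05, 0],
    [0, 0, 0],
  ],
  twist=[0, 0, 0, 0, 0],
  jaw=[1, 1, 1, 1, 1],
)

```text
time_s: 7.55
position: [0.4952, -0.2537, 0.2344]
eef_rot: [-1.57, -0.001, 0.002]
contact_force: [0.4, -0.5, 0.2]
grip_width: 0.169
```

servo_tool(
  slide=[
    [0, 0.05, 0],
    [0, 0.05, 0],
    [0, 0, 0],
  ],
  twist=[0, 0, 0],
  jaw=[1, 1, 1],
)

```text
time_s: 7.85
position: [0.4953, -0.2537, 0.2305]
eef_rot: [-1.57, -0.001, 0.002]
contact_force: [-0.3, -0.2, -1.1]
grip_width: 0.17
```

servo_tool(
  slide=[
    [0, 0.05, 0],
    [0, 0.05, 0],
    [0, 0, 0],
  ],
  twist=[0, 0, 0],
  jaw=[1, 1, 1],
)

```text
time_s: 8.15
position: [0.4953, -0.2537, 0.2265]
eef_rot: [-1.57, -0.001, 0.002]
contact_force: [-0.4, -0.5, -0.2]
grip_width: 0.17
```

servo_tool(
  slide=[
    [0, 0.05, 0],
    [0, 0.05, 0],
    [0, 0, 0],
  ],
  twist=[0, 0, 0],
  jaw=[1, 1, 1],
)

```text
time_s: 8.45
position: [0.4953, -0.2537, 0.2225]
eef_rot: [-1.57, -0.001, 0.002]
contact_force: [-0.2, 0.2, -0.5]
grip_width: 0.171
```

servo_tool(
  slide=[
    [0, 0.05, 0],
    [0, 0.05, 0],
    [0, 0, 0],
  ],
  twist=[0, 0, 0],
  jaw=[1, 1, 1],
)

```text
time_s: 8.75
position: [0.4953, -0.2537, 0.2185]
eef_rot: [-1.57, -0.001, 0.002]
contact_force: [-0.3, -0.5, -0.3]
grip_width: 0.17
```

servo_tool(
  slide=[
    [0, 0.05, 0],
    [0, 0.05, 0],
    [0, 0, 0],
  ],
  twist=[0, 0, 0],
  jaw=[1, 1, 1],
)

```text
time_s: 9.05
position: [0.4953, -0.2537, 0.2145]
eef_rot: [-1.57, -0.001, 0.002]
contact_force: [0.1, 0.8, -0.4]
grip_width: 0.169
```

servo_tool(
  slide=[
    [0, 0.05, 0],
    [0, 0.05, 0],
    [0, 0, 0],
  ],
  twist=[0, 0, 0],
  jaw=[1, 1, 1],
)

```text
time_s: 9.35
position: [0.4953, -0.2537, 0.2105]
eef_rot: [-1.57, -0.001, 0.002]
contact_force: [0.1, -0.1, -0.7]
grip_width: 0.168
```

servo_tool(
  slide=[
    [0, 0.05, 0],
    [0, 0.05, 0],
    [0, 0, 0],
  ],
  twist=[0, 0, 0],
  jaw=[1, 1, 1],
)

```text
time_s: 9.65
position: [0.4952, -0.2537, 0.2065]
eef_rot: [-1.57, -0.001, 0.002]
contact_force: [-0.0, 0.8, 0.5]
grip_width: 0.172
```

servo_tool(
  slide=[
    [0, 0.05, 0],
    [0, 0.05, 0],
    [0, 0, 0],
  ],
  twist=[0, 0, 0],
  jaw=[1, 1, 1],
)

```text
time_s: 9.95
position: [0.4953, -0.2537, 0.2025]
eef_rot: [-1.57, -0.001, 0.002]
contact_force: [-0.1, 0.4, -1.5]
grip_width: 0.166
```

servo_tool(
  slide=[
    [0, 0.05, 0],
    [0, 0, 0],
  ],
  twist=[0, 0],
  jaw=[1, 1],
)

```text
time_s: 10.15
position: [0.4957, -0.2539, 0.2013]
eef_rot: [-1.571, -0.002, 0.001]
contact_force: [0.2, -0.0, 2.2]
grip_width: 0.175
```

servo_tool(
  slide=[
    [0, 0.025, 0],
    [0, 0, 0],
  ],
  twist=[0, 0],
  jaw=[1, 1],
)

```text
time_s: 10.35
position: [0.4958, -0.2539, 0.2006]
eef_rot: [-1.571, -0.002, 0.001]
contact_force: [0.2, 0.2, 5.9]
grip_width: 0.168
```

servo_tool(
  slide=[
    [0, 0.025, 0],
    [0, 0, 0],
  ],
  twist=[0, 0],
  jaw=[1, 1],
)

```text
time_s: 10.55
position: [0.4958, -0.2539, 0.1996]
eef_rot: [-1.571, -0.002, 0.001]
contact_force: [-0.3, 0.3, 5.4]
grip_width: 0.17
```

servo_tool(
  slide=[
    [0, 0.05, 0],
    [0, 0.05, 0],
    [0, 0.025, 0],
    [0, 0, 0],
  ],
  twist=[0, 0, 0, 0],
  jaw=[1, 1, 1, 1],
)

```text
time_s: 10.95
position: [0.4959, -0.254, 0.195]
eef_rot: [-1.572, -0.003, 0.0]
contact_force: [-1.4, 0.9, 7.9]
grip_width: 0.172
```

servo_tool(
  slide=[
    [0, 0.025, 0],
    [0, 0.025, 0],
    [0, 0, 0],
  ],
  twist=[0, 0, 0],
  jaw=[1, 1, 1],
)

```text
time_s: 11.25
position: [0.496, -0.254, 0.1933]
eef_rot: [-1.572, -0.003, -0.0]
contact_force: [-1.9, 1.8, 9.6]
grip_width: 0.173
```

```bash
python3 w.py s7 scene
```

```text
11.25 [-0.587  0.352 -0.055  1.162  0.    -0.589] [ 0.496  -0.254   0.1933] [-1.86  1.79  9.56]
[[ 1.     0.002 -0.002]
 [ 0.002 -0.001  1.   ]
 [ 0.002 -1.    -0.001]]
```

View pics/s7.png

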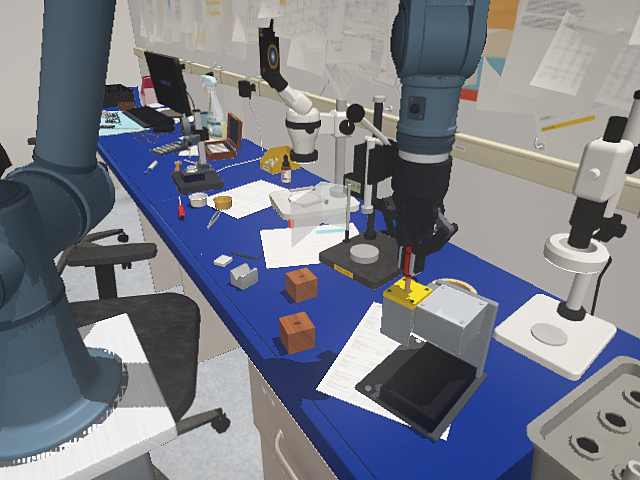

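servo_tool(
  slide=[
    [0, 0.025, 0],
    [0, 0, 0],
  ],
  twist=[0, 0],
  jaw=[1, 1],
)

```text
time_s: 11.5
position: [0.496, -0.254, 0.1925]
eef_rot: [-1.572, -0.003, -0.0]
contact_force: [-2.3, 1.6, 9.8]
grip_width: 0.169
```

servo_tool(
  slide=[
    [0, 0.025, 0],
    [0, 0, 0],
    [0, 0, 0],
    [0, 0, 0],
    [0, 0, 0],
  ],
  twist=[0, 0, 0, 0, 0],
  jaw=[1, 1, 1, 1, 1],
)

```text
time_s: 12.0
position: [0.496, -0.2541, 0.1916]
eef_rot: [-1.572, -0.003, -0.0]
contact_force: [-1.2, 2.4, 11.2]
grip_width: 0.164
```

```bash
python3 w.py s8 scene; python3 w.py w8 wrist;  python3 - <<'E'
from h import *
p=pickle.load(open("w8.pkl","rb"))[0]; q=pickle.load(open("s8.pkl","rb"))[0]
cv2.imwrite("pics/c8.png",np.hstack([cv2.resize(p[150:400,200:450,::-1],(400,400),interpolation=cv2.INTER_CUBIC),cv2.resize(q[230:430,350:550,::-1],(400,400),interpolation=cv2.INTER_CUBIC)]))
E
```

```text
12.0 [-0.587  0.352 -0.058  1.157  0.    -0.589] [ 0.496  -0.2541  0.1916] [-1.24  2.43 11.22]
[[ 1.     0.002 -0.002]
 [ 0.002 -0.001  1.   ]
 [ 0.002 -1.    -0.001]]
12.05 [-0.587  0.352 -0.059  1.157  0.    -0.589] [ 0.496  -0.254   0.1916] [-1.72  1.52 10.53]
[[ 1.     0.002 -0.002]
 [ 0.002 -0.001  1.   ]
 [ 0.002 -1.    -0.001]]
```

View pics/c8.png

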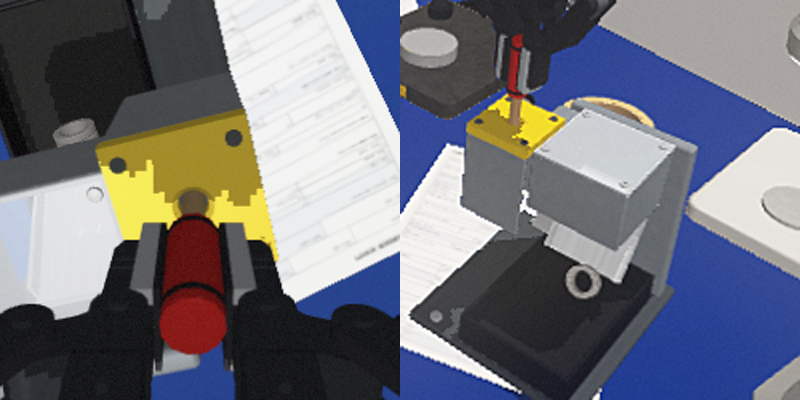

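servo_tool(
  slide=[
    [0, 0, 0],
    [0, 0, 0],
    [0, 0, 0],
    [0, -0.1, 0],
    [0, -0.2, 0],
    [0, -0.3, 0],
    [0, -0.3, 0],
    [0, -0.4, 0],
    [0, -0.4, 0],
    [0, -0.4, 0],
    [0, 0, 0],
  ],
  twist=[0, 0, 0, 0, 0, 0, 0, 0, 0, 0, 0],
  jaw=[1, 1, 1, 1, 1, 1, 1, 1, 1, 1, 1],
)

```text
time_s: 13.2
position: [0.4965, -0.2546, 0.2764]
eef_rot: [-1.573, -0.004, -0.001]
contact_force: [0.5, 0.0, -0.6]
grip_width: 0.171
```

```bash
python3 w.py s9 scene; python3 w.py w9 wrist;  python3 - <<'E'
from h import *
p=pickle.load(open("w9.pkl","rb"))[0]; q=pickle.load(open("s9.pkl","rb"))[0]
cv2.imwrite("pics/c9.png",np.hstack([cv2.resize(p[150:400,200:450,::-1],(400,400),interpolation=cv2.INTER_CUBIC),cv2.resize(q[230:430,350:550,::-1],(400,400),interpolation=cv2.INTER_CUBIC)]))
E
```

```text
13.2 [-0.588  0.332  0.131  1.366  0.    -0.589] [ 0.4965 -0.2546  0.2764] [ 0.48  0.01 -0.57]
[[ 1.     0.004 -0.002]
 [ 0.002 -0.002  1.   ]
 [ 0.004 -1.    -0.002]]
13.25 [-0.587  0.333  0.128  1.364  0.    -0.589] [ 0.4962 -0.2543  0.275 ] [ 0.05 -0.33 -1.89]
[[ 1.     0.002 -0.002]
 [ 0.002 -0.001  1.   ]
 [ 0.002 -1.    -0.001]]
```

View pics/c9.png

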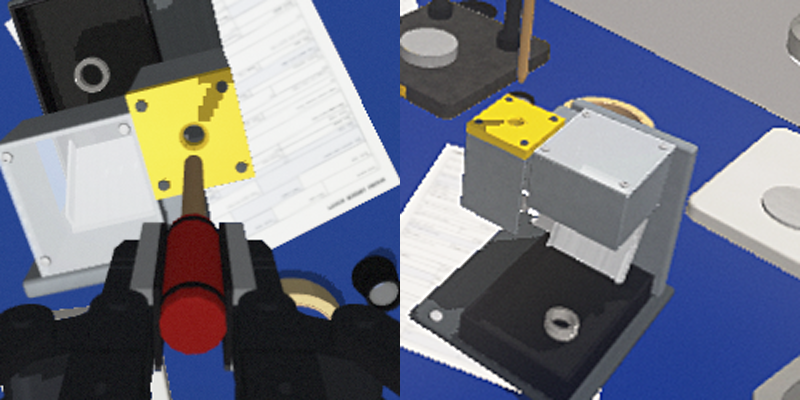

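servo_tool(
  slide=[
    [-0.23, 0, 0.5],
    [-0.23, 0, 0.7],
    [-0.23, 0, 0.7],
    [-0.23, 0, 0.7],
    [-0.23, 0, 0.7],
    [-0.23, 0, 0.7],
    [0.2, 0.3, 0.75],
    [0.2, 0.4, 0.75],
    [0.2, 0.4, 0.75],
    [0.2, 0.3, 0.65],
    [0, 0, 0],
    [0, 0, 0],
  ],
  twist=[0, 0, 0, 0, 0, 0, 0, 0, 0, 0, 0, 0],
  jaw=[1, 1, 1, 1, 1, 1, 1, 1, 1, 1, 1, 1],
)

```text
time_s: 14.5
position: [0.4708, 0.0224, 0.2168]
eef_rot: [-1.571, -0.0, 0.005]
contact_force: [-0.5, -1.0, -0.1]
grip_width: 0.166
```

```bash
python3 w.py w10
```

```text
14.5 [-0.087  0.176 -0.229  1.168 -0.    -0.09 ] [0.4708 0.0224 0.2168] [-0.47 -0.99 -0.08]
[[ 1.    -0.003 -0.003]
 [ 0.003 -0.     1.   ]
 [-0.003 -1.    -0.   ]]
```

View pics/w10.png

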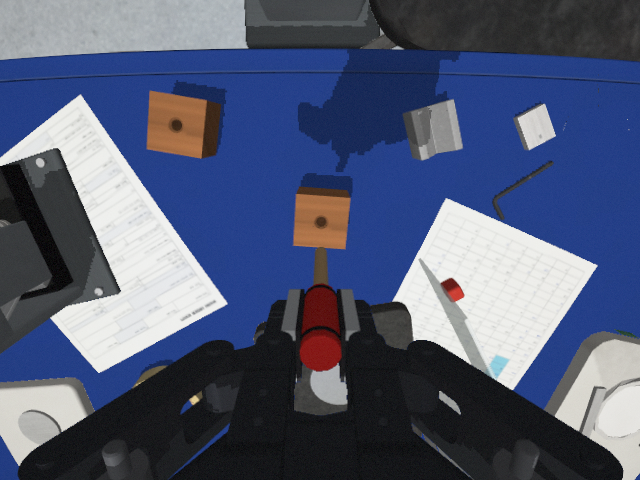

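servo_tool(
  slide=[
    [0.07, 0.4, 0.01],
    [0, 0.5, 0],
    [0, 0.5, 0],
    [0, 0.5, 0],
    [0, 0, 0],
    [0, 0, 0],
  ],
  twist=[0, 0, 0, 0, 0, 0],
  jaw=[1, 1, 1, 1, 1, 1],
)

```text
time_s: 15.15
position: [0.4744, 0.0218, 0.1424]
eef_rot: [-1.571, -0.0, 0.001]
contact_force: [0.8, -1.0, -0.6]
grip_width: 0.169
```

```bash
python3 w.py w11;python3 w.py s11 scene;  python3 - <<'E'
from h import *
p,d,m,o=pickle.load(open("w11.pkl","rb")); q=pickle.load(open("s11.pkl","rb"))[0]
cv2.imwrite("pics/c11.png",np.hstack([cv2.resize(p[220:280,290:350,::-1],(480,480),interpolation=cv2.INTER_NEAREST),cv2.resize(q[245:305,270:330,::-1],(480,480),interpolation=cv2.INTER_CUBIC)])[:, :])
C=cloud(m,d,o); f=p.astype(int)
b=(f[...,0]>60)&(f[...,0]-f[...,2]>25)&(abs(C[...,2]-0.045)<0.004)&(abs(C[...,0]-.475)<.03)&(abs(C[...,1]-.0235)<.03)
S=C[b]; print(len(S),cv2.minAreaRect((S[:,:2]*1000).astype(np.float32)))
E
```

```text
15.15 [-0.088  0.227 -0.365  0.979 -0.    -0.088] [0.4744 0.0218 0.1424] [ 0.75 -1.04 -0.57]
[[ 1. -0. -0.]
 [ 0. -0.  1.]
 [-0. -1. -0.]]
15.2 [-0.088  0.226 -0.364  0.979 -0.    -0.088] [0.4751 0.0218 0.143 ] [ 0.42  0.89 -0.66]
[[ 1.     0.001 -0.001]
 [ 0.001 -0.     1.   ]
 [ 0.001 -1.    -0.   ]]
4106 ((474.86883544921875, 23.676742553710938), (49.916778564453125, 50.401424407958984), 85.7628402709961)
```

View pics/c11.png

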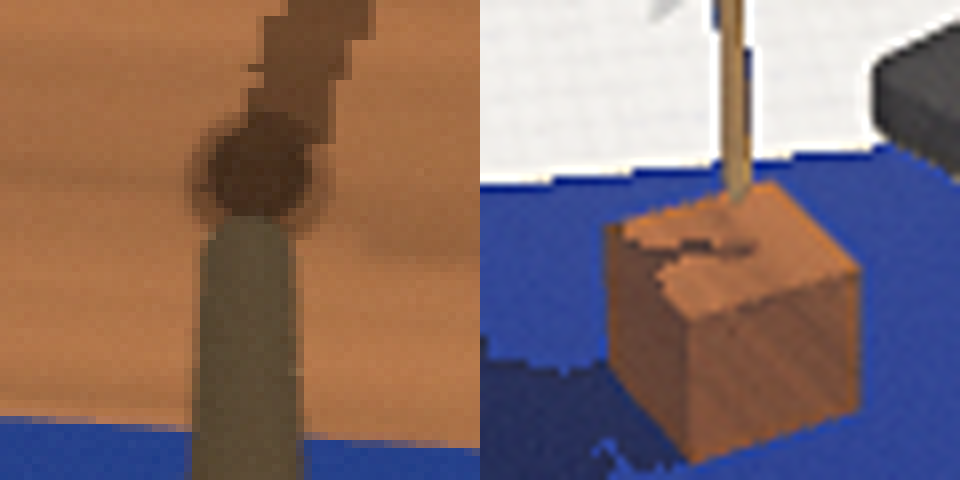

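```bash
python3 - <<'E'
from h import *
p,d,m,o=pickle.load(open("w11.pkl","rb"))
print("hole",at_z(m,[(321.6,242)],.045,o),"tip col mid at tip z",at_z(m,[(320.6,246.4)],.0585,o))
for dx in (.000,.001,.002,.003):
    s=pinsil(m,o,o['position']+[dx,.0008,-.084],(-.03,0,1)); print(dx,[ (q[:,0].min().round(1),q[:,0].max().round(1),q[:,1].min().round(1)) for q in s])
E
```

```text
hole [[0.47523079 0.02331447 0.045     ]] tip col mid at tip z [[0.47409419 0.02256981 0.0585    ]]
0.0 [(np.float64(317.7), np.float64(323.5), np.float64(244.0)), (np.float64(314.7), np.float64(326.5), np.float64(243.6)), (np.float64(312.5), np.float64(329.0), np.float64(284.0))]
0.001 [(np.float64(317.7), np.float64(323.5), np.float64(245.3)), (np.float64(314.7), np.float64(326.5), np.float64(245.0)), (np.float64(312.5), np.float64(329.0), np.float64(285.9))]
0.002 [(np.float64(317.7), np.float64(323.5), np.float64(246.7)), (np.float64(314.7), np.float64(326.5), np.float64(246.4)), (np.float64(312.5), np.float64(329.0), np.float64(287.8))]
0.003 [(np.float64(317.7), np.float64(323.5), np.float64(248.1)), (np.float64(314.7), np.float64(326.5), np.float64(247.9)), (np.float64(312.5), np.float64(328.9), np.float64(289.7))]
```

servo_tool(
  slide=[
    [-0.025, 0.0, 0.02],
    [0, 0.1, 0],
    [0, 0.1, 0],
    [0, 0.1, 0],
    [0, 0, 0],
  ],
  twist=[0, 0, 0, 0, 0],
  jaw=[1, 1, 1, 1, 1],
)

```text
time_s: 15.75
position: [0.4729, 0.0234, 0.1291]
eef_rot: [-1.571, -0.0, 0.003]
contact_force: [-0.2, -0.0, -0.5]
grip_width: 0.172
```

```bash
python3 w.py w12;  python3 - <<'E'
from h import *
p,d,m,o=pickle.load(open("w12.pkl","rb"))
cv2.imwrite("pics/c12.png",cv2.resize(p[220:280,290:350,::-1],(480,480),interpolation=cv2.INTER_NEAREST))
E
```

```text
15.75 [-0.085  0.236 -0.39   0.946  0.    -0.087] [0.4729 0.0234 0.1291] [-0.22 -0.02 -0.48]
[[ 1.    -0.001 -0.002]
 [ 0.002  0.     1.   ]
 [-0.001 -1.     0.   ]]
```

View pics/c12.png

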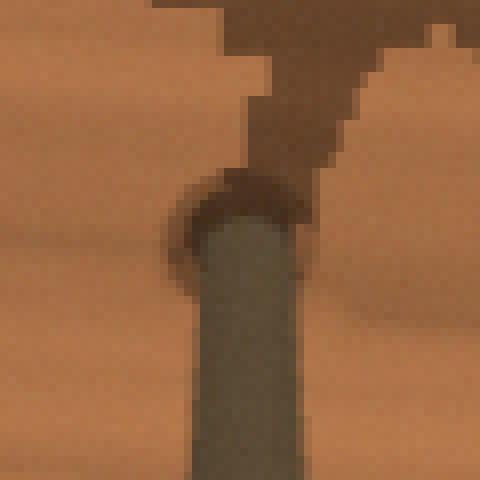

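servo_tool(
  slide=[
    [0.01, 0.0, -0.015],
    [0, 0.05, 0],
    [0, 0.05, 0],
    [0, 0.05, 0],
    [0, 0, 0],
  ],
  twist=[0, 0, 0, 0, 0],
  jaw=[1, 1, 1, 1, 1],
)

```text
time_s: 16.3
position: [0.4737, 0.0228, 0.1235]
eef_rot: [-1.571, -0.001, 0.002]
contact_force: [-0.1, 0.1, -0.5]
grip_width: 0.17
```

servo_tool(
  slide=[
    [0, 0.05, 0],
    [0, 0.05, 0],
    [0, 0.05, 0],
    [0, 0, 0],
  ],
  twist=[0, 0, 0, 0],
  jaw=[1, 1, 1, 1],
)

```text
time_s: 16.7
position: [0.4737, 0.0228, 0.1175]
eef_rot: [-1.571, -0.001, 0.002]
contact_force: [-0.5, -0.3, -1.4]
grip_width: 0.166
```

```bash
python3 w.py w13;  python3 - <<'E'
from h import *
p,d,m,o=pickle.load(open("w13.pkl","rb"))
cv2.imwrite("pics/c13.png",cv2.resize(p[220:300,280:360,::-1],(480,480),interpolation=cv2.INTER_NEAREST))
E
```

```text
16.7 [-0.086  0.247 -0.408  0.916  0.    -0.088] [0.4737 0.0228 0.1175] [-0.46 -0.27 -1.45]
[[ 1.    -0.001 -0.002]
 [ 0.002  0.     1.   ]
 [-0.001 -1.     0.   ]]
```

View pics/c13.png

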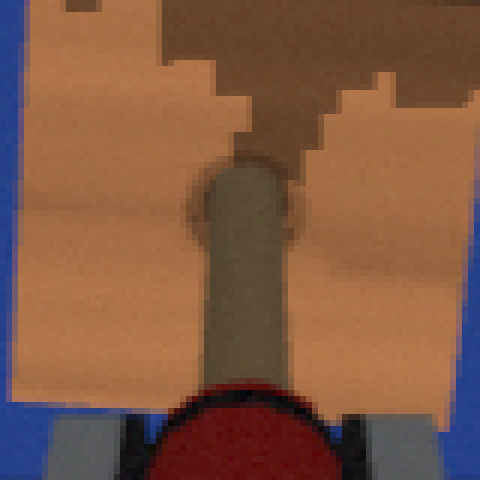

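servo_tool(
  slide=[
    [0, 0.1, 0],
    [0, 0.1, 0],
    [0, 0.1, 0],
    [0, 0.1, 0],
    [0, 0.1, 0],
    [0, 0, 0],
  ],
  twist=[0, 0, 0, 0, 0, 0],
  jaw=[1, 1, 1, 1, 1, 1],
)

```text
time_s: 17.35
position: [0.4734, 0.0228, 0.0972]
eef_rot: [-1.571, -0.0, 0.002]
contact_force: [-1.3, 0.4, -0.9]
grip_width: 0.17
```

servo_tool(
  slide=[
    [0, 0.05, 0],
    [0, 0.05, 0],
    [0, 0.05, 0],
    [0, 0, 0],
  ],
  twist=[0, 0, 0, 0],
  jaw=[1, 1, 1, 1],
)

```text
time_s: 17.75
position: [0.4738, 0.0228, 0.0917]
eef_rot: [-1.571, -0.001, 0.002]
contact_force: [-1.0, -0.1, -0.5]
grip_width: 0.169
```

servo_tool(
  slide=[
    [0, 0.03, 0],
    [0, 0.02, 0],
    [0, 0, 0],
  ],
  twist=[0, 0, 0],
  jaw=[1, 1, 1],
)

```text
time_s: 18.05
position: [0.4739, 0.0227, 0.0898]
eef_rot: [-1.571, -0.001, 0.001]
contact_force: [0.4, -0.4, 0.3]
grip_width: 0.17
```

servo_tool(
  slide=[
    [0, 0.025, 0],
    [0, 0, 0],
  ],
  twist=[0, 0],
  jaw=[1, 1],
)

```text
time_s: 18.25
position: [0.4742, 0.0227, 0.0891]
eef_rot: [-1.571, -0.002, 0.001]
contact_force: [0.1, -0.4, 0.8]
grip_width: 0.17
```

servo_tool(
  slide=[
    [0, 0, 0],
    [0, 0, 0],
    [0, 0, 0],
    [0, 0, 0],
    [0, 0, 0],
    [0, 0, 0],
    [0, 0, 0],
    [0, 0, 0],
    [0, 0, 0],
  ],
  twist=[0, 0, 0, 0, 0, 0, 0, 0, 0],
  jaw=[0.7, 0.5, 0.3, 0, 0, 0, 0, 0, 0],
)

```text
time_s: 19.15
position: [0.474, 0.0227, 0.0889]
eef_rot: [-1.571, -0.001, 0.001]
contact_force: [-0.2, 0.4, -0.3]
grip_width: 0.997
```

```bash
python3 w.py w14
```

```text
19.15 [-0.086  0.276 -0.453  0.842  0.    -0.088] [0.474  0.0227 0.0889] [-0.18  0.44 -0.34]
[[ 1.     0.    -0.002]
 [ 0.002  0.     1.   ]
 [ 0.    -1.     0.   ]]
```

View pics/w14.png

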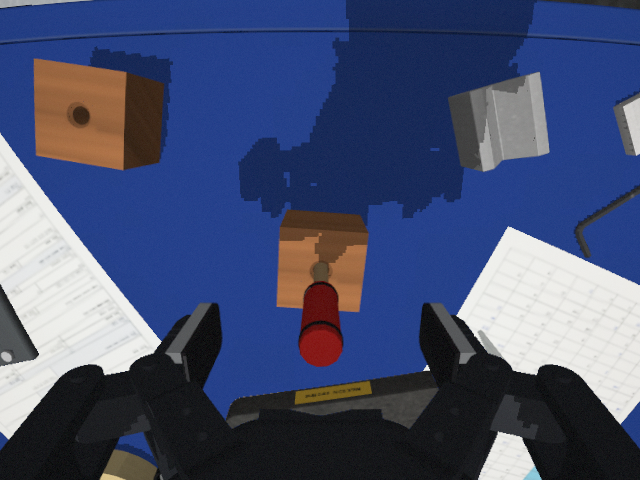

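Pin stands free between the open fingers (top at about 320,345, foot in the hole at 320,270). Rising straight up.

servo_tool(
  slide=[
    [0, -0.2, 0],
    [0, -0.5, 0],
    [0, -0.6, 0],
    [0, -0.6, 0],
    [0, -0.6, 0],
    [-0.2, -0.6, 0],
    [-0.3, -0.2, 0],
    [-0.5, 0, 0],
    [0, 0, 0],
    [0, 0, 0],
  ],
  twist=[0, 0, 0, 0, 0, 0, 0, 0, 0, 0],
  jaw=[0, 0, 0, 0, 0, 0, 0, 0, 0, 0],
)

```text
time_s: 20.2
position: [0.4334, 0.0227, 0.2206]
eef_rot: [-1.571, -0.001, 0.001]
contact_force: [0.3, -0.6, 0.0]
grip_width: 1.001
```

```bash
python3 w.py w15; python3 w.py s15 scene; python3 w.py t15 top; python3 - <<'E'
from h import *
for n,box in (("w15",None),("s15",None)):
    p,d,m,o=pickle.load(open(n+".pkl","rb")); C=cloud(m,d,o); f=p.astype(int)
    k=(f[...,0]>2.5*f[...,1])&(f[...,0]>70)&(abs(C[...,0]-.473)<.03)&(abs(C[...,1]-.023)<.03)&(C[...,2]>.07)
    P=C[k]; print(n,len(P),"z max",np.percentile(P[:,2],[2,98]).round(4)); T=P[P[:,2]>.122]; print(T.mean(0).round(4))
q=pickle.load(open("s15.pkl","rb"))[0]
cv2.imwrite("pics/c15.png",cv2.resize(q[220:420,220:500,::-1],None,fx=2.8,fy=2.8,interpolation=cv2.INTER_CUBIC))
# bystander motion: compare before/after pictures of top
a=pickle.load(open("top0.pkl","rb"))[0]; b=pickle.load(open("t15.pkl","rb"))[0]
for nm,(u0,v0,u1,v1) in dict(v=(250,285,282,318),g=(202,290,230,318),l=(360,158,385,184)).items():
    print(nm,abs(a[v0:v1,u0:u1].astype(int)-b[v0:v1,u0:u1]).mean())
E
```

```text
20.2 [-0.094  0.098 -0.311  1.162  0.    -0.096] [0.4334 0.0227 0.2206] [ 0.27 -0.64  0.04]
[[ 1.    -0.    -0.002]
 [ 0.002  0.     1.   ]
 [-0.    -1.     0.   ]]
20.25 [-0.094  0.099 -0.31   1.162  0.    -0.096] [0.4339 0.0227 0.2205] [ 0.22 -0.07  0.89]
[[ 1.    -0.    -0.002]
 [ 0.002  0.     1.   ]
 [-0.    -1.     0.   ]]
20.3 [-0.094  0.099 -0.31   1.162  0.    -0.096] [0.4341 0.0226 0.2205] [0.73 0.36 0.5 ]
[[ 1.    -0.    -0.002]
 [ 0.002  0.     1.   ]
 [-0.    -1.     0.   ]]
w15 566 z max [0.0884 0.1286]
[0.4701 0.0233 0.127 ]
s15 132 z max [0.0815 0.1249]
[0.4701 0.0188 0.124 ]
v 36.63068181818182
g 1.0216836734693877
l 0.8651282051282051
```

View pics/c15.png

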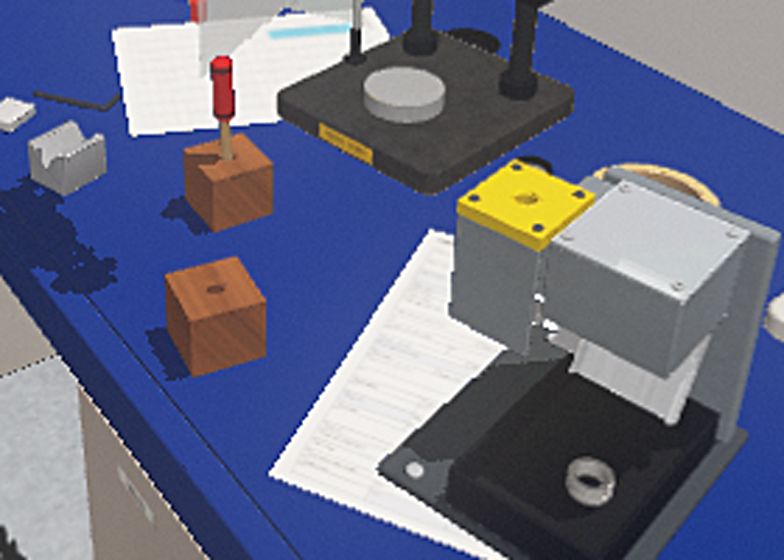

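View pics/w15.png

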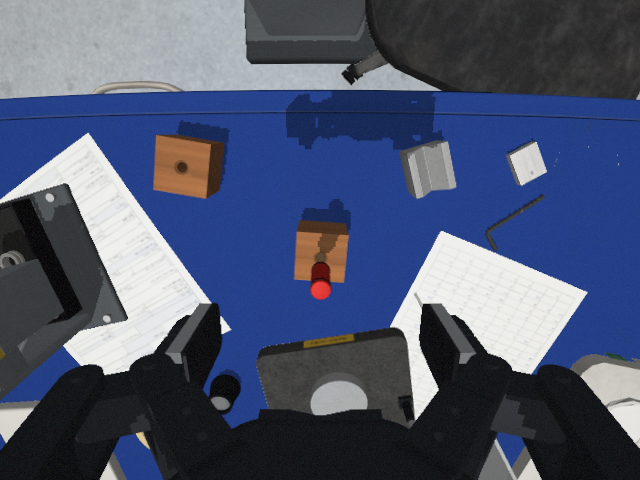

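```bash
python3 - <<'E'
from cell import *
print(finish_job())
E
```

```text
the job is handed in; nothing more can be done
None
```

I did the whole job and handed it in at about 20 s of the 56 s allowed; no verdict was reported.

- **Pin and release:** I took the pin from the stand farther from the base. I lowered it through the yellow cover and met the latch about 41 mm below the hole. The flap dropped about 10 mm further down, at 11.2 N, the highest force I read.
- **Ring:** It slid into the black tray. Two pictures taken 7 s apart show it at the same spot, so it is at rest. I judged that the flap was fully open and the ring inside the walls by eye; I did not measure either.
- **Pin back in its stand:** I steered it in using the wrist camera. Its handle top was about 127 mm above the bench, as at the start, which puts the tip on the hole's floor. It leans slightly towards the robot, about 0.05 rad at most (limit 0.12).
- **Bystanders:** In the top picture the gauge block and loupe are unchanged. The same check for the V-block disagreed, because the arm and its shadow covered that patch of the picture. The scene and wrist pictures show the V-block where it was.
- **Robot:** The gripper was open and well clear of everything when I handed in.

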